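# Put the tin away behind the rack's rail

## Task

Put the closed green tin away in the wooden rack: lift it over the steel front rail and stand it upright on the board behind the rail, in the free space beside the jar. Lower it until it stands, do not let it fall, and leave the jar and the measuring jug where they are.

Things in the scene. Friction and masses are not known exactly. Their poses are not given: they have to be found in the camera images.
- tin: Closed round tin, green with a brass-coloured lid, standing on the counter to the left or right of the rack. 60 mm in diameter, 80 mm tall, 0.13 to 0.25 kg. Origin: centre of its underside; z up along its axis.
- rack: Fixed low wooden rack, 136 mm deep (x), 424 mm long (y), yawed up to 13 degrees. Origin: centre of its footprint at counter height; x from steel rail to back panel (away from robot), y left, z up. Board top z = 30 mm. Front rail: two 8 mm bars along y at x = -64, top z = 70. Back panel: inner face x = 60, top z = 82. End cheeks: inner faces y = +-200, top z = 90.
- jar: Closed amber glass jar with a black cap, 54 mm in diameter, 90 mm tall, standing loose on the rack's board somewhere within 100 mm of its middle; must stay there. On the side of it with more room, at least 170 mm of board are free. Origin: centre of its underside.
- jug: Open white plastic measuring jug with red marks, 92 mm in diameter at the rim, 125 mm tall, with a handle that reaches 84 mm from the axis along its own -x. Stands loose on the counter on the other side of the rack from the tin; must stay there. Origin: centre of its underside.
Mind the look-alikes: they are no part of the job. There is more than one size of the jug; the job needs the smallest.

How it is judged:
By the outcome, as a careful person would: the job done as asked, in the order asked, and still so for the second after the job is handed in, with the robot touching nothing.
It also fails if it takes over 38 s, if anything falls off the work surface, if the arm or the gripper's body presses on something with over 40 N, if the wrist force passes 120 N, or if a joint passes its speed limit or range.

## Robot

A 6-joint arm with a two-finger parallel gripper is mounted at the origin on the work surface. World frame = base frame: x ahead of the robot, y to its left, z up, the work surface at z = 0. Lengths are in m, angles in rad, forces in N, time in s.
With the tool pointing down it reaches from about 0.3 to 0.775 m from the base axis. Payload 14.6 kg.
Tool frame: the origin (TCP) lies on the centre line of the jaws, within the pads' length; the fingertips stand 19 mm ahead of it and the grasp point (between the pads) is the TCP (ctrl.tip_reach is the distance from the TCP to the fingertips, in m); x points along the fingers, y is the direction in which the jaws open and shut, and the axes are right-handed (so a half turn about x gives the same grasp; the last joint's range is limited). The gripper opens to 94 mm and grips with 3 to 60 N. Pads are 16 mm wide; open, the fingers measure 119 mm over their backs; the gripper's body (75 mm by 177 mm) begins 78 mm behind the grasp point.
Start: joints at [-1.343, 0.3, 1.521, -0, 1.321, -0.067], TCP at [0.16, -0.526, 0.224] pointing down, gripper open.
Joint ranges: [-3.03, 3.03], [-0.79, 2.21], [0.23, 2.52], [-1.04, 4.18], [0, 3.07], [-2.55, 2.55]. Speed limits (rad/s): [2.22, 2.22, 2.57, 3.14, 3.14, 3.14].

## Interface

Orientations are given as [roll, pitch, yaw] about the fixed x, y, z axes, in that order (R = Rz(yaw) Ry(pitch) Rx(roll)).
In Python, from station import ctrl, optics, models gives the robot as it stands. The module is installed in compiled form; this text tells all that it offers.
- The arm moves only by the tool arm_command, never from a script. Its argument "deltas" is a list of rows, each an object with "translation": the shift along the tool's x, y, z in units of 25 mm (1.0 is 25 mm), a list of three; "turn": the turn, a rotation vector about the tool's x, y, z in units of 5 degrees (1.0 is 5 degrees), a list of three. In form: [{"translation": [x, y, z], "turn": [rx, ry, rz]}, ...]. A call has 1 to 12 rows; each row is the pose to reach, as a shift and turn from the pose commanded when the call began, along the tool's axes at that moment; what a row does not reach only later rows make up. A row lasts 1/12 s, in which the tool goes at most 41.7 mm and 7.16 degrees, less where a joint would pass 70% of its speed; a pose out of reach is approached as far as the arm can. A call with a gripper value outside its range is refused whole. "gripper" is the finger opening in mm, from 0 to 94, set as the call begins (left out, the last holds). The fingers move at their own pace and stop on an object; "force" is the grip in N (left out, the last holds). Time passes only in rows, so rows that repeat a pose let the fingers close. It gives the time, the measured TCP pose, the force and the opening at its end, in the units of the state.
- ctrl.get_obs(): the state, without advancing time (a new reading comes with each control period).
- optics.camera(name): name is "scene" or "side" or "wrist"; returns the picture (384x512x3 uint8, red, green, blue); there is no depth.
- optics.get_calibration(name): a dict with "K" (3x3 intrinsics, pixels), "k1" (the pictures are not rectified: a ray, as slopes to the right and down, at radius r is drawn at 1 + k1 r^2 times it, then the intrinsics apply), "origin" and "orientation" of the camera in the world. Camera axes: x right, y down, z forward; pixel columns grow to the right and rows downward; lengths in m; the calibration is good to about 2 mm. A picture is of the moment at which its call begins: read the wrist's pose just before it. get_calibration takes no time and is no camera call; for the wrist camera it gives the pose at the moment of the call.
- ctrl.hand_in(): hands the job in, once; it reports no verdict.
Trained networks look in the newest picture that a camera, given by its name, has taken for a name from the list of things; names that differ only in an ending like _2 or _b are one class to them, and where a whole thing is asked for, a point or a joint stands for the part that bears it (a point fixed in the world has none). Each returns a list of dicts, best first, with "score" (0 to 1); they miss things now and then, are a little off and sometimes report something else, mostly with a low value. They report only what shows in the picture. A call takes as long as a camera call. They do not tell look-alikes from the thing itself.
- models.look_for(target, camera): "box" ([left, top, right, bottom] in pixels, round what is visible of it).
- models.cut_out(target, camera): "pixels" (384x512 bool, what is visible of it) and "box" ([left, top, right, bottom] in pixels, round what is visible of it).
- models.mark_of(target, camera): "at" ([column, row] in pixels: a listed point, or the origin of a listed thing).
The state is a dict: "time_s": time; "qpos": joint angles; "joint_vel": joint speeds; "tau": joint torques, N m; "ee_pos": TCP position; "eef_rot": TCP orientation; "force": force on the tool from outside, world axes, zero at the start; "moment": the same for the moment, N m; "grip_width": finger opening in m.
Only numpy, scipy, OpenCV 4.12 (cv2) and the standard library are available. Lean on these libraries where they do the work, as an engineer would, in place of code of your own. Each camera call takes 0.05 s, during which the arm holds its last target.

## Working session

There is one attempt and no reset: what is moved stays moved. The work goes in short steps, Python scripts to look and compute and a tool call to move; the robot and the scene stay as the last step left them, time stands still between calls to the robot, and variables do not carry over. Pictures are saved under pics/ and viewed, and the job is handed in when it is done.

Besides the shell and the picture viewer there is one more tool, called as name([rows], argument=value, ...), one row to a line, values as JSON. arm_command: Moves the arm, as the interface text tells. Its arguments: {"type":"object","properties":{"deltas":{"type":"array"},"gripper":{"type":"number"},"force":{"type":"number"}},"required":["deltas"]}

```bash
mkdir -p pics; python3 - <<'E'
from station import ctrl, optics, models
import cv2
o=ctrl.get_obs(); print({k:o[k] for k in('time_s','ee_pos','eef_rot','force','grip_width')}, ctrl.tip_reach)
for n in("scene","side","wrist"):
    c=optics.get_calibration(n); print(n,c)
    im=optics.camera(n); cv2.imwrite(f"pics/{n}0.png",im[:,:,::-1])
    if n!="wrist":
        for t in("tin","jar","jug","rack"):
            print(n,t,[(d['box'],round(d['score'],2)) for d in models.look_for(t,n)])
            print('  mark',[(d['at'],round(d['score'],2)) for d in models.mark_of(t,n)])
E
```

```text
{'time_s': 0.0, 'ee_pos': array([ 0.15974216, -0.52604378,  0.22387019]), 'eef_rot': array([-1.63678545,  1.56959387,  1.79961904]), 'force': array([-0.44915953,  0.89170214, -0.68026019]), 'grip_width': 0.0938631921208591} 0.019
scene {'K': array([[359.71922701,   0.        , 257.10598143],
       [  0.        , 359.71922701, 192.24982724],
       [  0.        ,   0.        ,   1.        ]]), 'k1': -0.08372655123764343, 'origin': array([1.29562133, 0.08939894, 0.70881316]), 'orientation': array([-2.2495633 , -0.02281189,  1.55932274])}
scene tin [([87.2, 172.3, 109.2, 207.4], 0.89)]
  mark [([101.9, 199.8], 0.81)]
scene jar [([167.7, 199.6, 193.5, 237.1], 0.61)]
  mark [([179.0, 230.1], 0.55)]
scene jug [([322.2, 148.1, 357.1, 195.6], 0.87), ([252.3, 124.7, 294.4, 189.5], 0.67), ([376.0, 115.9, 427.6, 185.8], 0.63)]
  mark [([333.9, 185.9], 0.93), ([270.5, 179.4], 0.72), ([393.8, 178.0], 0.6)]
scene rack [([105.2, 200.2, 278.2, 265.4], 0.86), ([88.3, 172.3, 110.6, 206.1], 0.59)]
  mark [([198.4, 242.6], 0.65)]
side {'K': array([[481.40121817,   0.        , 260.07831736],
       [  0
[... 349 characters left out ...]
1.9, 264.6], 0.91)]
  mark [([279.9, 260.2], 0.71)]
side jug [([244.2, 65.8, 290.4, 117.5], 0.83), ([237.1, 116.7, 275.4, 157.9], 0.82), ([203.8, 137.5, 247.3, 197.9], 0.81)]
  mark [([264.5, 109.3], 0.91), ([256.0, 149.5], 0.71), ([228.0, 182.5], 0.68)]
side rack [([235.8, 186.6, 327.4, 319.2], 0.82), ([270.4, 239.4, 288.8, 266.7], 0.62)]
  mark [([285.7, 251.7], 0.68)]
wrist {'K': array([[322.7402502 ,   0.        , 253.52500874],
       [  0.        , 322.7402502 , 193.82361483],
       [  0.        ,   0.        ,   1.        ]]), 'k1': -0.0529712550420945, 'origin': array([ 0.23892637, -0.50215165,  0.38496446]), 'orientation': array([ 2.85513288e+00,  4.17989142e-04, -1.27520727e+00])}
```

View pics/scene0.png

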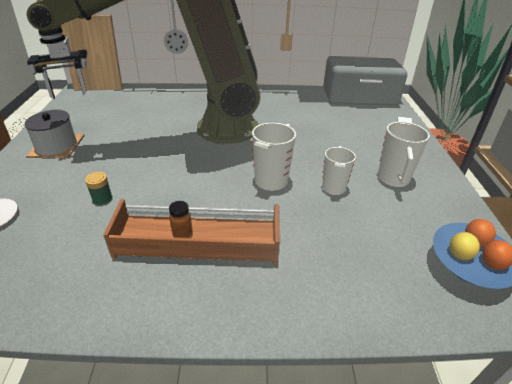

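View pics/side0.png

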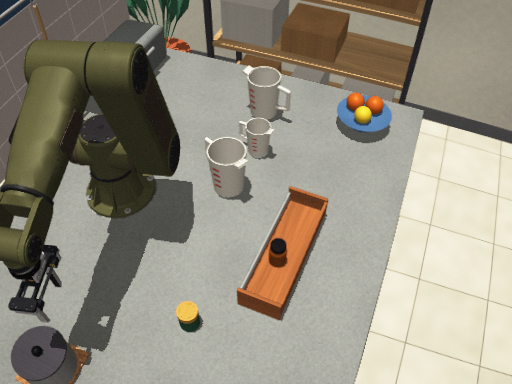

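View pics/wrist0.png

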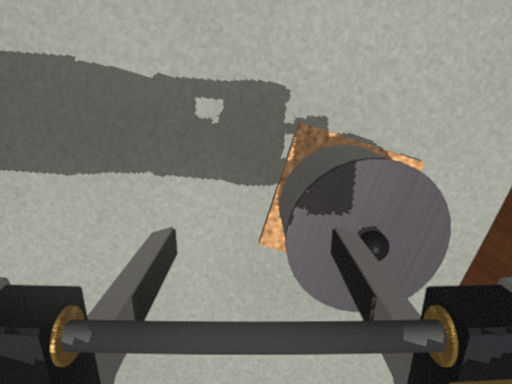

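The tin is the only one: scene (98,190), side (188,317). There are three jugs, at scene (273,157), (338,172) and (400,155), and the smallest is (338,172). The jar is at scene (180,220). Next I'll fit all of them with silhouettes from both views.

```bash
cat > h.py <<'E'
import numpy as np, cv2
from scipy.spatial.transform import Rotation as R
from scipy.optimize import least_squares
def proj(c,P):
    M=R.from_euler('xyz',c['orientation']).as_matrix()
    q=(np.atleast_2d(P)-c['origin'])@M
    s=q[:,:2]/q[:,2:]; r2=(s**2).sum(1,keepdims=True)
    s=s*(1+c['k1']*r2)
    return s@c['K'][:2,:2].T+c['K'][:2,2]
def ray(c,uv):
    d=np.array([c['k1'],0,0,0,0.])
    s=cv2.undistortPoints(np.array([[uv]],float),c['K'],d)[0,0]
    M=R.from_euler('xyz',c['orientation']).as_matrix()
    v=M@[s[0],s[1],1]; return v/np.linalg.norm(v)
def onplane(c,uv,z):
    v=ray(c,uv); return c['origin']+v*(z-c['origin'][2])/v[2]
def tri(obs):
    A=0;b=0
    for c,uv in obs:
        v=ray(c,uv);P=np.eye(3)-np.outer(v,v);A=A+P;b=b+P@c['origin']
    return np.linalg.solve(A,b)
th=np.arange(0,2*np.pi,np.pi/12); D=np.c_[np.cos(th),np.sin(th)]
def supp(pts): return (pts@D.T).max(0)
def masksupp(m):
    ys,xs=np.nonzero(m); p=np.c_[xs,ys].astype(float)
    return np.max([supp(p+np.array(o)) for o in((0,0),(1,0),(0,1),(1,1))],0)-0.5*0
t=np.linspace(0,2*np.pi,48)
def cyl(r,h): return np.r_[np.c_[r*np.cos(t),r*np.sin(t),0*t],np.c_[r*np.cos(t),r*np.sin(t),0*t+h]]
E
cat > m1.py <<'E'
from h import *
from station import ctrl, optics, models
cs={n:optics.get_calibration(n) for n in("scene","side")}
out={}
for n in cs: optics.camera(n)
S={}
for t_ in("tin","jar","rack","jug"):
    for n in cs:
        ds=models.cut_out(t_,n); 
        print(t_,n,[(np.round(d['box']),round(d['score'],2),int(d['pixels'].sum())) for d in ds])
        S[t_,n]=ds
import pickle; pickle.dump((cs,S),open('s.pkl','wb'))
E
python3 m1.py
cat > m2.py <<'E'
from h import *
import pickle
cs,S=pickle.load(open('s.pkl','rb'))
for t_,r,h,z in(("tin",.03,.08,0),("jar",.027,.09,.03)):
    ms={n:masksupp(S[t_,n][0]['pixels']) for n in cs}
    x0=tri([(cs[n],np.mean(np.array(S[t_,n][0]['box']).reshape(2,2),0)) for n in cs])
    f=lambda p,ns=("scene","side"):np.concatenate([supp(proj(cs[n],cyl(r,h)+p))-ms[n] for n in ns])
    s=least_squares(f,x0-[0,0,h/2],loss='soft_l1')
    print(t_,'tri centre',x0.round(4),'fit',s.x.round(4),'rms px',np.sqrt(np.mean(s.fun**2)).round(2))
    for n in cs:
        s=least_squares(lambda p:f([p[0],p[1],z],[n]),x0[:2],loss='soft_l1'); print('  ',n,s.x.round(4),np.sqrt(np.mean(s.fun**2)).round(2))
# rack hull
b=[]
for x in(-.068,.068):
    for y in(-.212,.212):
        b.append([x,y,0])
for y in(-.212,.212):
    for x in(-.068,.068): b.append([x,y,.09])
b=np.array(b)
def T(p): 
    c,s=np.cos(p[2]),np.sin(p[2]); return b@np.array([[c,-s,0],[s,c,0],[0,0,1]]).T+[p[0],p[1],p[3]]
for ns in(("scene","side"),("scene",),("side",)):
    s=least_squares(lambda p:np.concatenate([supp(proj(cs[n],T([p[0],p[1],p[2],p[3] if len(ns)>1 else 0])))-masksupp(S["rack",n][0]['pixels']) for n in ns]),[.65,-.05,0,0],loss='soft_l1')
    print('rack',ns,s.x.round(4),np.sqrt(np.mean(s.fun**2)).round(2))
E
python3 m2.py
```

```text
tin scene [(array([ 87., 174., 111., 206.]), 0.84, 629)]
tin side [(array([177., 303., 203., 334.]), 0.58, 594)]
jar scene [(array([168., 200., 192., 239.]), 0.76, 720)]
jar side [(array([270., 242., 291., 264.]), 0.77, 450)]
rack scene [(array([102., 199., 279., 265.]), 0.93, 7748), (array([167., 197., 196., 238.]), 0.56, 732)]
rack side [(array([239., 185., 330., 318.]), 0.79, 5353)]
jug scene [(array([378., 117., 427., 187.]), 0.77, 2540), (array([252., 123., 297., 188.]), 0.7, 2442), (array([321., 145., 358., 196.]), 0.62, 1242)]
jug side [(array([205., 137., 245., 196.]), 0.97, 1978), (array([242.,  65., 290., 118.]), 0.57, 1736), (array([238., 117., 274., 157.]), 0.56, 971)]
tin tri centre [ 0.4588 -0.3632  0.0339] fit [ 0.4547 -0.3629 -0.0017] rms px 0.54
   scene [ 0.4563 -0.3615] 0.36
   side [ 0.4556 -0.364 ] 0.64
jar tri centre [ 0.6312 -0.0852  0.0786] fit [ 0.6239 -0.085   0.0259] rms px 0.87
   scene [ 0.6262 -0.0832] 0.91
   side [ 0.6261 -0.0888] 0.65
rack ('scene', 'side') [ 0.6347 -0.0462 -0.0336 -0.003 ] 1.04
rack ('scene',) [ 0.6355 -0.046  -0.0292  0.    ] 0.72
rack ('side',) [ 0.6367 -0.0476 -0.0366  0.    ] 1.33
```

```bash
cat > m3.py <<'E'
from h import *
import pickle
cs,S=pickle.load(open('s.pkl','rb'))
from station import ctrl
o=ctrl.get_obs(); print(o['time_s']); print(R.from_euler('xyz',o['eef_rot']).as_matrix().round(3))
for pr,a in (("big L",((273,187),(228,193))),):
    pass
for uvs in(((270.5,179.4),(228,182.5)),((333.9,185.9),(256,149.5)),((393.8,178),(264.5,109.3))):
    print('jug',tri([(cs['scene'],uvs[0]),(cs['side'],uvs[1])]).round(3))
p=(.6353,-.0465,-.032)
def W(q):
    c,s=np.cos(p[2]),np.sin(p[2]); return np.array(q)@np.array([[c,-s,0],[s,c,0],[0,0,1]]).T+[p[0],p[1],0]
jar=np.array([.6255,-.086]); c,s=np.cos(p[2]),np.sin(p[2]); print('jar local',(np.array([[c,s],[-s,c]])@(jar-p[:2])).round(4),'target',W([[0,.095,.03]]).round(4))
v=[]
for n in cs:
    im=cv2.imread(f'pics/{n}0.png'); k=5
    x0,y0,w,h=(80,160,210,120) if n=='scene' else (165,175,175,170)
    k=3.6 if n=='scene' else 3.3
    im=cv2.resize(im[y0:y0+h,x0:x0+w],None,fx=k,fy=k,interpolation=cv2.INTER_CUBIC)
    def dr(P,col,cl=True):
        q=((proj(cs[n],np.array(P))-[x0,y0]+.5)*k).astype(int); cv2.polylines(im,[q.reshape(-1,1,2)],cl,col,1)
    g=(0,255,0)
    dr(W([[-.068,-.212,0],[.068,-.212,0],[.068,.212,0],[-.068,.212,0]]),g)
    dr(W([[-.06,-.2,.03],[.06,-.2,.03],[.06,.2,.03],[-.06,.2,.03]]),(255,255,0))
    dr(W([[.06,-.2,.082],[.06,.2,.082]]),(255,0,255)); dr(W([[-.064,-.2,.07],[-.064,.2,.07]]),(255,0,255))
    for y in(-.2,.2): dr(W([[-.068,y,.09],[.068,y,.09]]),(255,0,0))
    for (x,y,z,r,hh) in((.4553,-.363,0,.03,.08),(.6255,-.0855,.03,.027,.09)):
        C=cyl(r,hh)+[x,y,z]; dr(C[:48],g); dr(C[48:],g)
    C=cyl(.03,.08)+W([[0,.095,.03]]); dr(C[:48],(255,255,255)); dr(C[48:],(255,255,255))
    cv2.imwrite(f'pics/ov_{n}.png',im)
E
python3 m3.py
```

```text
1.45
[[-0.     0.291 -0.957]
 [-0.    -0.957 -0.291]
 [-1.     0.     0.   ]]
jug [0.35  0.163 0.005]
jug [ 0.377  0.366 -0.003]
jug [0.329 0.584 0.001]
jar local [-0.0085 -0.0398] target [[0.6383 0.0485 0.03  ]]
```

View pics/ov_scene.png

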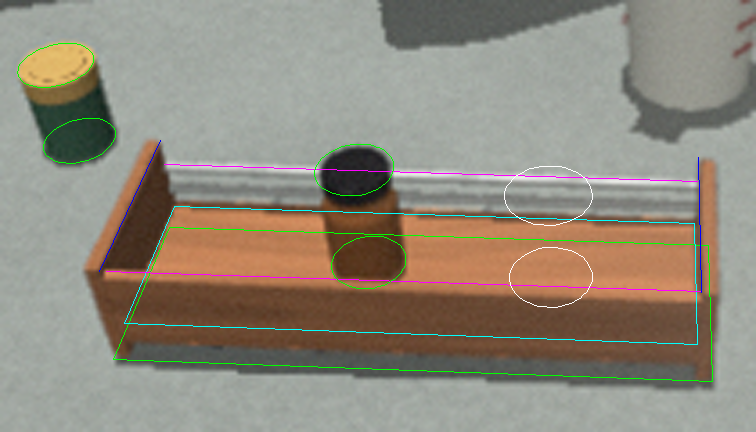

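View pics/ov_side.png

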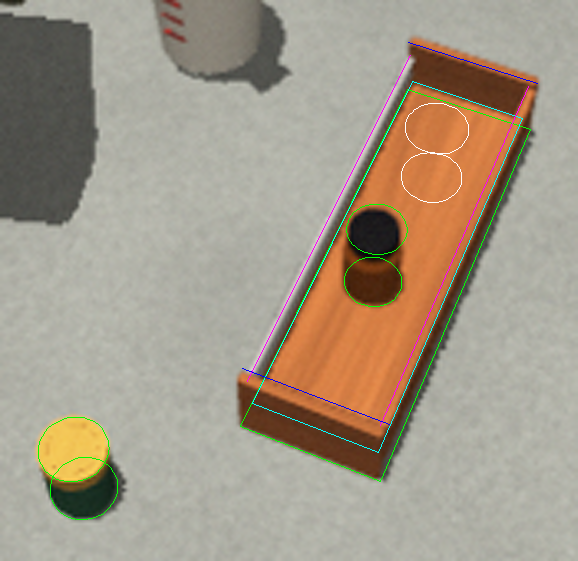

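Overlay: the green models sit on the tin and the jar. The rack outline agrees to within a few mm. The white target is on free board left of the jar. The jar is at local y ≈ -40 mm, so the roomier side is +y. Next I move above the tin.

arm_command([
  {"translation": [0, -0.1, -0.5], "turn": [0.2, 0, 0]},
  {"translation": [0, -0.4, -1.7], "turn": [0.6, 0, 0]},
  {"translation": [0, -0.7, -3.2], "turn": [1.0, 0, 0]},
  {"translation": [0, -1.0, -4.7], "turn": [1.4, 0, 0]},
  {"translation": [0, -1.3, -6.2], "turn": [1.8, 0, 0]},
  {"translation": [0, -1.6, -7.7], "turn": [2.2, 0, 0]},
  {"translation": [0, -1.9, -9.2], "turn": [2.6, 0, 0]},
  {"translation": [0, -2.3, -10.7], "turn": [3.0, 0, 0]},
  {"translation": [0, -2.6, -12.0], "turn": [3.4, 0, 0]},
  {"translation": [0, -2.75, -12.9], "turn": [3.7, 0, 0]},
  {"translation": [0, -2.8, -13.2], "turn": [3.76, 0, 0]},
  {"translation": [0, -2.8, -13.2], "turn": [3.76, 0, 0]},
], gripper=94, force=25)

```text
time_s: 2.45
ee_pos: [0.4562, -0.3626, 0.2241]
eef_rot: [-0.821, 1.57, 2.289]
force: [-0.3, -0.4, -0.3]
grip_width: 0.0939
```

```bash
cat > m4.py <<'E'
from h import *
from station import ctrl, optics, models
o=ctrl.get_obs(); c=optics.get_calibration("wrist"); im=optics.camera("wrist"); ds=models.cut_out("tin","wrist")
print(o['time_s'],o['ee_pos'].round(4),o['qpos'].round(3)); M=R.from_euler('xyz',o['eef_rot']).as_matrix(); print(M.round(4))
for d in ds: print(np.round(d['box']),d['score'])
if ds:
    ms=masksupp(ds[0]['pixels'])
    s=least_squares(lambda p:supp(proj(c,cyl(.03,.08)+[p[0],p[1],0]))-ms,[.455,-.363],loss='soft_l1'); print(s.x.round(4),np.sqrt(np.mean(s.fun**2)))
    print('delta units tool', (M.T@(np.r_[s.x,.048]-o['ee_pos'])/.025).round(3))
    im=im.copy(); cv2.polylines(im,[proj(c,cyl(.03,.08)[48:]+[*s.x,0]).astype(int).reshape(-1,1,2)],True,(255,0,0),1)
cv2.imwrite("pics/wrist1.png",im[:,:,::-1])
E
python3 m4.py
```

```text
2.45 [ 0.4562 -0.3626  0.2241] [-0.734  0.374  1.424  0.     1.345  0.867]
[[-3.000e-04 -3.090e-02 -9.995e-01]
 [ 3.000e-04 -9.995e-01  3.090e-02]
 [-1.000e+00 -3.000e-04  3.000e-04]]
[222. 150. 284. 220.] 0.88
[ 0.4526 -0.362 ] 0.7868811439952178
delta units tool [ 7.046 -0.015  0.145]
```

View pics/wrist1.png

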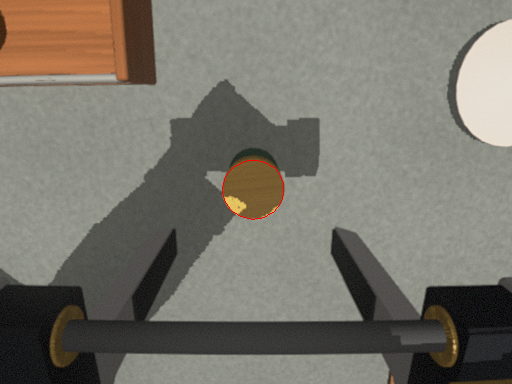

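The wrist view shows the tin's lid at (253,189), centred between the fingers, with the fit on it. This agrees with the other views to within 3 mm, so I descend and grip.

arm_command([
  {"translation": [0.3, 0, 0.08], "turn": [0, 0, 0]},
  {"translation": [1.2, 0, 0.08], "turn": [0, 0, 0]},
  {"translation": [2.4, 0, 0.08], "turn": [0, 0, 0]},
  {"translation": [3.6, 0, 0.08], "turn": [0, 0, 0]},
  {"translation": [4.8, 0, 0.08], "turn": [0, 0, 0]},
  {"translation": [5.8, 0, 0.08], "turn": [0, 0, 0]},
  {"translation": [6.5, 0, 0.08], "turn": [0, 0, 0]},
  {"translation": [6.9, 0, 0.08], "turn": [0, 0, 0]},
  {"translation": [7.05, 0, 0.08], "turn": [0, 0, 0]},
  {"translation": [7.05, 0, 0.08], "turn": [0, 0, 0]},
])

```text
time_s: 3.38
ee_pos: [0.4526, -0.3637, 0.0479]
eef_rot: [-0.651, 1.57, 2.457]
force: [-0.0, 0.1, 0.0]
grip_width: 0.094
```

arm_command([
  {"translation": [0, 0, 0], "turn": [0, 0, 0]},
  {"translation": [0, 0, 0], "turn": [0, 0, 0]},
  {"translation": [0, 0, 0], "turn": [0, 0, 0]},
  {"translation": [0, 0, 0], "turn": [0, 0, 0]},
  {"translation": [0, 0, 0], "turn": [0, 0, 0]},
  {"translation": [0, 0, 0], "turn": [0, 0, 0]},
  {"translation": [0, 0, 0], "turn": [0, 0, 0]},
  {"translation": [0, 0, 0], "turn": [0, 0, 0]},
], gripper=45, force=25)

```text
time_s: 4.05
ee_pos: [0.4534, -0.3633, 0.0486]
eef_rot: [2.881, 1.57, -0.294]
force: [-1.5, 2.9, 5.0]
grip_width: 0.0597
```

Gripped at 59.7 mm, so I lift.

arm_command([
  {"translation": [-0.2, 0, 0], "turn": [0, 0, 0]},
  {"translation": [-0.7, 0, 0], "turn": [0, 0, 0]},
  {"translation": [-1.5, 0, 0], "turn": [0, 0, 0]},
  {"translation": [-2.5, 0, 0], "turn": [0, 0, 0]},
  {"translation": [-3.5, 0, 0], "turn": [0, 0, 0]},
  {"translation": [-4.5, 0, 0], "turn": [0, 0, 0]},
  {"translation": [-5.3, 0, 0], "turn": [0, 0, 0]},
  {"translation": [-5.8, 0, 0], "turn": [0, 0, 0]},
  {"translation": [-6, 0, 0], "turn": [0, 0, 0]},
  {"translation": [-6, 0, 0], "turn": [0, 0, 0]},
])

```text
time_s: 4.88
ee_pos: [0.4534, -0.3636, 0.1997]
eef_rot: [2.381, 1.569, -0.794]
force: [-0.1, -0.8, -2.9]
grip_width: 0.0597
```

```bash
python3 - <<'E'
from h import *
from station import ctrl, optics
o=ctrl.get_obs();M=R.from_euler('xyz',o['eef_rot']).as_matrix(); print(o['ee_pos'].round(4),o['qpos'].round(3),o['force'].round(1),o['grip_width'])
print(M.round(4))
for w in((.50,.048,.199),(.638,.0485,.199)): print((M.T@(np.array(w)-o['ee_pos'])/.025).round(2))
im=optics.camera("wrist"); cv2.imwrite("pics/wrist2.png",im[:,:,::-1])
E
```

```text
[ 0.4534 -0.3636  0.1997] [-0.739  0.388  1.462 -0.     1.29   0.865] [-0.1 -0.8 -2.9] 0.059728123937931484
[[ 0.0016 -0.0334 -0.9994]
 [-0.0016 -0.9994  0.0333]
 [-1.      0.0015 -0.0016]]
[ 1.000e-02 -1.652e+01 -1.310e+00]
[  0.02 -16.72  -6.83]
```

View pics/wrist2.png

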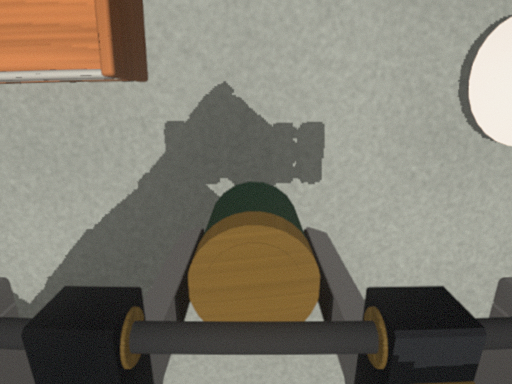

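The tin is upright in the grasp and the lid is level. I carry it sideways in front of the rail.

arm_command([
  {"translation": [0, -0.3, 0], "turn": [0, 0, 0]},
  {"translation": [0, -1.2, -0.1], "turn": [0, 0, 0]},
  {"translation": [0, -2.6, -0.2], "turn": [0, 0, 0]},
  {"translation": [0, -4.2, -0.3], "turn": [0, 0, 0]},
  {"translation": [0, -5.8, -0.45], "turn": [0, 0, 0]},
  {"translation": [0, -7.4, -0.6], "turn": [0, 0, 0]},
  {"translation": [0, -9.0, -0.7], "turn": [0, 0, 0]},
  {"translation": [0, -10.6, -0.8], "turn": [0, 0, 0]},
  {"translation": [0, -12.2, -0.95], "turn": [0, 0, 0]},
  {"translation": [0, -13.8, -1.1], "turn": [0, 0, 0]},
  {"translation": [0, -15.2, -1.2], "turn": [0, 0, 0]},
  {"translation": [0, -16.2, -1.3], "turn": [0, 0, 0]},
])

```text
time_s: 5.93
ee_pos: [0.4983, 0.0435, 0.1973]
eef_rot: [-0.145, 1.569, 2.964]
force: [0.4, -0.8, -2.5]
grip_width: 0.0598
```

arm_command([
  {"translation": [0, -0.4, 0], "turn": [0, 0, 0]},
  {"translation": [0, -0.5, 0], "turn": [0, 0, 0]},
  {"translation": [0, -0.5, -0.3], "turn": [0, 0, 0]},
  {"translation": [0, -0.5, -1.0], "turn": [0, 0, 0]},
  {"translation": [0, -0.5, -2.0], "turn": [0, 0, 0]},
  {"translation": [0, -0.5, -3.0], "turn": [0, 0, 0]},
  {"translation": [0, -0.5, -4.0], "turn": [0, 0, 0]},
  {"translation": [0, -0.5, -4.9], "turn": [0, 0, 0]},
  {"translation": [0, -0.5, -5.4], "turn": [0, 0, 0]},
  {"translation": [0, -0.5, -5.5], "turn": [0, 0, 0]},
  {"translation": [0, -0.5, -5.5], "turn": [0, 0, 0]},
])

```text
time_s: 6.85
ee_pos: [0.6372, 0.0467, 0.1972]
eef_rot: [0.169, 1.57, -3.008]
force: [-0.7, 0.2, -1.0]
grip_width: 0.0596
```

```bash
cat > m5.py <<'E'
from h import *
import sys
from station import ctrl, optics
tag=sys.argv[1]
o=ctrl.get_obs();M=R.from_euler('xyz',o['eef_rot']).as_matrix(); print(o['time_s'],o['ee_pos'].round(4),o['qpos'].round(3),o['force'].round(1),o['grip_width'])
print(M.round(4)); print((M.T@(np.array((.638,.0485,.082))-o['ee_pos'])/.025).round(2))
p=(.6353,-.0465,-.032)
def W(q):
    c,s=np.cos(p[2]),np.sin(p[2]); return np.array(q)@np.array([[c,-s,0],[s,c,0],[0,0,1]]).T+[p[0],p[1],0]
for n in("wrist","side","scene"):
    c=optics.get_calibration(n); im=optics.camera(n).copy()
    cv2.imwrite(f"pics/{n}_{tag}raw.png",im[:,:,::-1])
    for P in ([[-.06,-.2,.03],[.06,-.2,.03],[.06,.2,.03],[-.06,.2,.03]],[[-.064,-.2,.07],[-.064,.2,.07]]):
        if n!="wrist":cv2.polylines(im,[proj(c,W(P)).astype(int).reshape(-1,1,2)],len(P)>2,(0,255,0),1)
    if n!="wrist":
        x0,y0,w,h=(80,160,240,120) if n=='scene' else (165,165,175,170)
        k=3.2; im=cv2.resize(im[y0:y0+h,x0:x0+w],None,fx=k,fy=k,interpolation=cv2.INTER_CUBIC)
    cv2.imwrite(f"pics/{n}_{tag}.png",im[:,:,::-1])
E
python3 m5.py a
```

```text
6.85 [0.6372 0.0467 0.1972] [ 0.016  0.521  1.276 -0.     1.346  1.622] [-0.7  0.2 -1. ] 0.05957224945348371
[[-1.300e-03 -3.500e-02 -9.994e-01]
 [-2.000e-04 -9.994e-01  3.500e-02]
 [-1.000e+00  2.000e-04  1.300e-03]]
[ 4.61 -0.08 -0.03]
```

View pics/wrist_a.png

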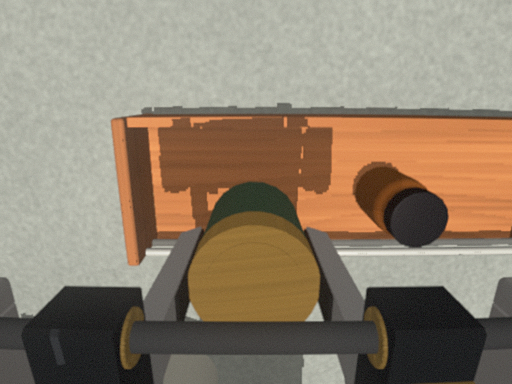

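View pics/scene_a.png

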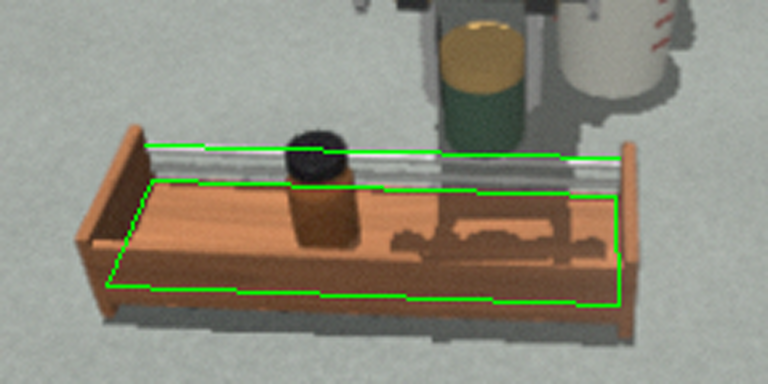

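View pics/side_a.png

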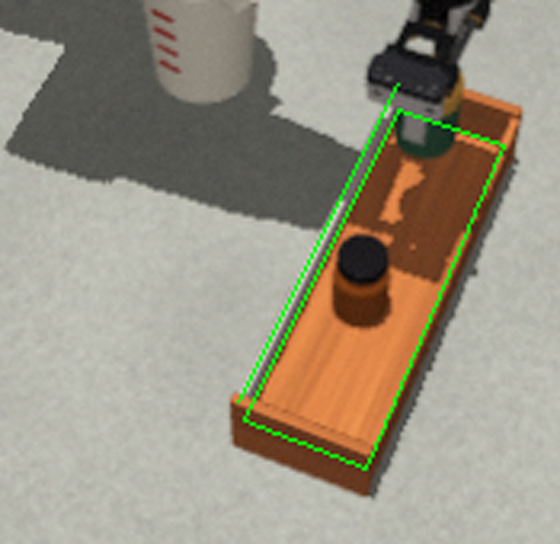

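The tin hangs over the board between the rail and the back panel. I cross-check the rack's x position from the wrist view, using the rail and the back panel edge.

```bash
python3 - <<'E'
from h import *
from station import optics
c=optics.get_calibration("wrist")
p=(.6353,-.0465,-.032); cc,s=np.cos(p[2]),np.sin(p[2])
L=lambda w:(np.array([[cc,s],[-s,cc]])@(w[:2]-p[:2])).round(4)
im=cv2.imread('pics/wrist_araw.png')
cv2.imwrite('pics/w_crop.png',cv2.resize(im[90:270,110:310],None,fx=3.3,fy=3.3,interpolation=cv2.INTER_CUBIC))
for n,uv,z in(("rail",(480,251),.07),("rail",(350,246),.07),("rail",(170,243),.07),("panel front-top edge",(400,121),.082),("panel",(200,121),.082),("cheek inner top",(129,150),.09),("cheek inner top",(138,230),.09),("jar cap",(416,217),.12)):
    w=onplane(c,uv,z); print(n,w.round(4),'local',L(w))
E
```

```text
rail [ 0.5659 -0.1799  0.07  ] local [-0.0651 -0.1356]
rail [ 0.5773 -0.0454  0.07  ] local [-0.058  -0.0007]
rail [0.5864 0.1315 0.07  ] local [-0.0546  0.1764]
panel front-top edge [ 0.6979 -0.0787  0.082 ] local [ 0.0636 -0.0301]
panel [0.7029 0.0907 0.082 ] local [0.0632 0.1393]
cheek inner top [0.6818 0.1513 0.09  ] local [0.0402 0.1991]
cheek inner top [0.6092 0.1533 0.09  ] local [-0.0324  0.1989]
jar cap [ 0.6252 -0.0817  0.12  ] local [-0.009  -0.0356]
```

View pics/w_crop.png

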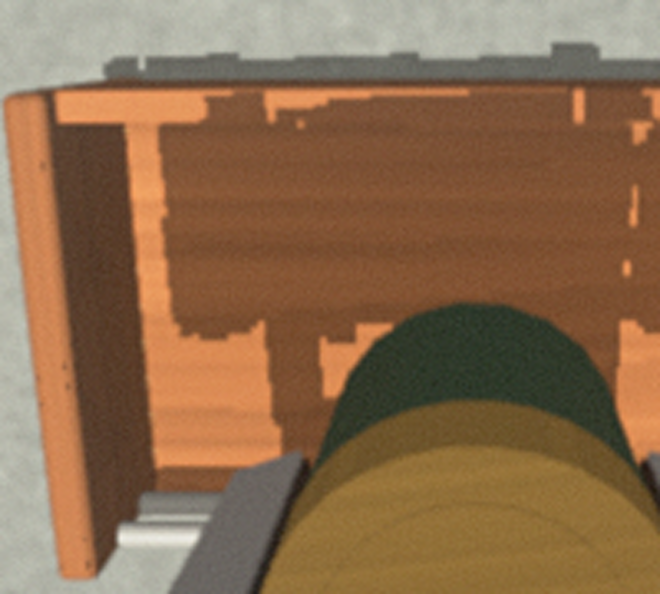

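The rail comes out at local x ≈ -62, the panel at +63 and the cheek at +199, so the pose holds to a few mm. I lower the tin to just above the board.

arm_command([
  {"translation": [0.2, 0, 0], "turn": [0, 0, 0]},
  {"translation": [0.7, 0, 0], "turn": [0, 0, 0]},
  {"translation": [1.4, 0, 0], "turn": [0, 0, 0]},
  {"translation": [2.1, 0, 0], "turn": [0, 0, 0]},
  {"translation": [2.8, 0, 0], "turn": [0, 0, 0]},
  {"translation": [3.4, 0, 0], "turn": [0, 0, 0]},
  {"translation": [3.9, 0, 0], "turn": [0, 0, 0]},
  {"translation": [4.3, 0, 0], "turn": [0, 0, 0]},
  {"translation": [4.5, 0, 0], "turn": [0, 0, 0]},
  {"translation": [4.55, 0, 0], "turn": [0, 0, 0]},
  {"translation": [4.55, 0, 0], "turn": [0, 0, 0]},
  {"translation": [4.55, 0, 0], "turn": [0, 0, 0]},
])

```text
time_s: 8.0
ee_pos: [0.6374, 0.0483, 0.0852]
eef_rot: [-3.081, 1.57, 0.027]
force: [-0.2, 0.1, -1.6]
grip_width: 0.0597
```

arm_command([
  {"translation": [0.04, 0, 0], "turn": [0, 0, 0]},
  {"translation": [0.08, 0, 0], "turn": [0, 0, 0]},
  {"translation": [0.12, 0, 0], "turn": [0, 0, 0]},
  {"translation": [0.12, 0, 0], "turn": [0, 0, 0]},
])

```text
time_s: 8.33
ee_pos: [0.637, 0.0483, 0.0814]
eef_rot: [0.197, 1.571, -2.978]
force: [-1.1, 0.3, -1.5]
grip_width: 0.0596
```

arm_command([
  {"translation": [0.04, 0, 0], "turn": [0, 0, 0]},
  {"translation": [0.08, 0, 0], "turn": [0, 0, 0]},
  {"translation": [0.08, 0, 0], "turn": [0, 0, 0]},
])

```text
time_s: 8.58
ee_pos: [0.6369, 0.0482, 0.0792]
eef_rot: [0.09, 1.57, -3.085]
force: [-0.1, -0.7, -1.9]
grip_width: 0.0599
```

arm_command([
  {"translation": [0.03, 0, 0], "turn": [0, 0, 0]},
  {"translation": [0.03, 0, 0], "turn": [0, 0, 0]},
])

```text
time_s: 8.75
ee_pos: [0.637, 0.0482, 0.0786]
eef_rot: [-0.067, 1.571, 3.042]
force: [0.4, 0.2, -2.3]
grip_width: 0.0594
```

arm_command([
  {"translation": [0.03, 0, 0], "turn": [0, 0, 0]},
  {"translation": [0.05, 0, 0], "turn": [0, 0, 0]},
  {"translation": [0.05, 0, 0], "turn": [0, 0, 0]},
])

```text
time_s: 9.0
ee_pos: [0.6372, 0.0483, 0.0786]
eef_rot: [3.117, 1.57, -0.058]
force: [-5.3, -0.2, 8.6]
grip_width: 0.0601
```

The board is touched at 8.6 N, at the expected height (TCP z 0.0786 against 0.0786 predicted). I ease off slightly and open the fingers.

arm_command([
  {"translation": [-0.03, 0, 0], "turn": [0, 0, 0]},
  {"translation": [-0.03, 0, 0], "turn": [0, 0, 0]},
])

```text
time_s: 9.17
ee_pos: [0.6372, 0.0483, 0.0786]
eef_rot: [-3.042, 1.57, 0.066]
force: [-2.0, 0.5, 2.4]
grip_width: 0.0596
```

arm_command([
  {"translation": [0, 0, 0], "turn": [0, 0, 0]},
  {"translation": [0, 0, 0], "turn": [0, 0, 0]},
  {"translation": [0, 0, 0], "turn": [0, 0, 0]},
  {"translation": [0, 0, 0], "turn": [0, 0, 0]},
  {"translation": [0, 0, 0], "turn": [0, 0, 0]},
  {"translation": [0, 0, 0], "turn": [0, 0, 0]},
], gripper=88)

```text
time_s: 9.67
ee_pos: [0.637, 0.0483, 0.0781]
eef_rot: [-0.253, 1.571, 2.855]
force: [0.9, -0.0, 0.8]
grip_width: 0.0876
```

arm_command([
  {"translation": [-0.2, 0, 0], "turn": [0, 0, 0]},
  {"translation": [-0.6, 0, 0], "turn": [0, 0, 0]},
  {"translation": [-1.2, 0, 0], "turn": [0, 0, 0]},
  {"translation": [-2.0, 0, 0], "turn": [0, 0, 0]},
  {"translation": [-3.0, 0, 0], "turn": [0, 0, 0]},
  {"translation": [-4.0, 0, 0], "turn": [0, 0, 0]},
  {"translation": [-5.0, 0, 0], "turn": [0, 0, 0]},
  {"translation": [-5.7, 0, 0], "turn": [0, 0, 0]},
  {"translation": [-6.0, 0, 0], "turn": [0, 0, 0]},
  {"translation": [-6.0, 0, 0], "turn": [0, 0, 0]},
])

```text
time_s: 10.5
ee_pos: [0.6375, 0.0483, 0.2306]
eef_rot: [-3.091, 1.567, 0.017]
force: [-0.4, -0.1, 0.3]
grip_width: 0.0882
```

```bash
python3 m5.py b; python3 m1.py; python3 m2.py
```

```text
10.5 [0.6375 0.0483 0.2306] [ 0.018  0.497  1.234 -0.     1.407  1.622] [-0.4 -0.1  0.3] 0.08820605551852603
[[ 3.600e-03 -3.330e-02 -9.994e-01]
 [ 1.000e-04 -9.994e-01  3.330e-02]
 [-1.000e+00 -2.000e-04 -3.600e-03]]
[ 5.95 -0.01  0.  ]
tin scene [(array([221., 205., 241., 243.]), 0.83, 789)]
tin side [(array([286., 208., 309., 238.]), 0.66, 528)]
jar scene [(array([166., 198., 193., 236.]), 0.78, 754)]
jar side [(array([271., 239., 290., 265.]), 0.69, 430)]
rack scene [(array([220., 207., 242., 241.]), 0.74, 790), (array([103., 200., 281., 264.]), 0.6, 7056)]
rack side [(array([233., 192., 328., 322.]), 0.56, 4873)]
jug scene [(array([378., 117., 429., 186.]), 0.88, 2425), (array([324., 145., 356., 195.]), 0.75, 1234), (array([256., 124., 296., 189.]), 0.6, 1914)]
jug side [(array([238., 123., 268., 157.]), 0.95, 600), (array([204., 134., 250., 200.]), 0.58, 2008), (array([288., 208., 304., 237.]), 0.21, 460)]
tin tri centre [0.6423 0.0434 0.0743] fit [0.6385 0.0494 0.0301] rms px 1.23
   scene [0.6038 0.0485] 1.25
   side [0.6359 0.066 ] 1.16
jar tri centre [ 0.6308 -0.0868  0.0871] fit [ 0.6252 -0.0847  0.027 ] rms px 0.73
   scene [ 0.6271 -0.0837] 0.59
   side [ 0.6269 -0.0876] 0.8
rack ('scene', 'side') [ 0.6191 -0.0039 -0.0665 -0.0939] 41.14
rack ('scene',) [ 0.3952  0.0452 -1.484   0.    ] 42.51
rack ('side',) [ 0.6371 -0.0495 -0.0483  0.    ] 2.72
```

View pics/wrist_b.png

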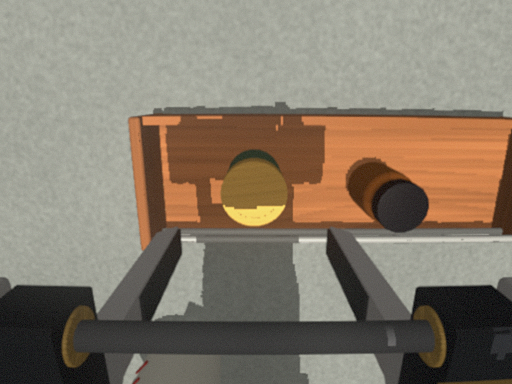

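View pics/scene_braw.png

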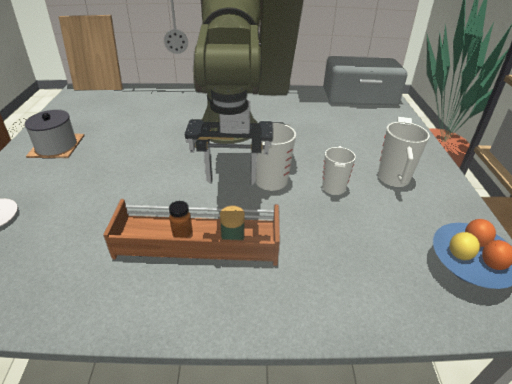

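The tin stands upright at scene (232,223), and the fit puts its underside at z = 0.030. The jar at (180,219) and the small jug at (338,172) have not moved, and the gripper is clear.

```bash
python3 -c "
from station import ctrl
print(ctrl.hand_in())"
```

```text
the job is handed in; nothing more can be done
None
```

The green tin is upright on the rack's board, about 134 mm to the left of the jar centre to centre. I lifted it over the front rail, lowered it until it touched the board, released it and moved the gripper clear. The job was handed in about 11 s into the 38 s limit.

**Last checks:**
- **Tin:** the two-view fit puts it at about (0.638, 0.049), with its underside at z = 0.030, which is the board's height. The wrist view shows it upright between the rail and the back panel.
- **Jar:** it is within about 1 mm of where it started.
- **Small jug:** it looks unmoved in the scene picture. I did not measure its position again.
- **Force:** the highest reading I saw was about 9 N upward, when the tin touched the board. The gripper was about 150 mm above the release height at hand-in.

**Checks that disagreed:** the rack fit failed in the final check because the network reported the tin as the rack in the scene view. I kept the earlier rack pose, which the wrist view had confirmed to within a few mm. Fitting the tin from one camera at a time also came out wrong, because those fits assumed it stood on the counter. The two-view fit is the valid one.

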